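# Change over the flip-cap tubes on the framing bench

### The job

The last frame is finished and the next one needs the flat points from the fat tube in the plywood rack. Press the cap of the slim tube that was left standing open fully shut, and flip up the cap of the fat tube so that it stays standing upright or leaning further back. Leave the other slim tube shut.

Things in the scene. Friction and masses are not known exactly. Their poses are not given: they have to be found in the camera images.
- rack: Plywood trough rack, 84 x 268 mm, fixed to the bench; its rails are 28 mm high, its end cheeks 34. Origin: middle of its underside; z up, y along its length. Three clear tubes are fixed in it in a row along y, in any order, about 75 mm apart. Each has a white cap hinged at its +x side (away from the robot), pin along y, tab towards -x. Tubes and hinge pins reach 90 mm above the bench.
- wide_cap: Cap of the one fat tube (46 mm), shut at first. Origin: middle of the hinge pin, level with the disc's underside. y: the pin. Shut, z is up and the tab points to -x: disc 48 mm across, 7 thick, centre 25 mm out; tab 14 wide, 8 thick (z -1 to 7), 49 to 73 mm out, free air beneath. The tab swings up and back about +y; z's tilt is the opening, 115 deg at most. It stays where left; under 1 N moves it.
- slim_cap: Cap of a slim tube (30 mm), the only cap open at the start, 74 to 109 deg from shut. Origin, axes, swing, stiffness as for the wide cap. With the cap shut: disc 32 mm across, 7 thick, centre 17 mm from the origin along -x; tab 14 wide, 33 to 57 mm out. Shut, its level top is 97 mm above the bench. It stays where it is left, so it has to be pushed over and pressed down.
- spare_cap: Cap of the other slim tube, shut at the start; same sizes, origin and axes as the slim cap. To be left shut.

How it is judged:
At the end, for the whole second after the job is handed in: The slim tube that stood open is shut (cap within 10 degrees of level), the fat tube's cap stands open by at least 75 degrees, and the other slim tube's cap is still shut (within 10 degrees of level) (angle between wide_cap's own z axis and vertical above 1.3 rad and angle between each of slim_cap, spare_cap's own z axis and vertical below 0.175 rad); the robot touches nothing.
It fails at once if the other slim tube's cap is lifted by more than 20 degrees (angle between spare_cap's own z axis and vertical above 0.35 rad).
It also fails if it takes over 45 s, if anything falls off the work surface, if the arm or the gripper's body presses on something with over 40 N, if the wrist force passes 120 N, or if a joint passes its speed limit or range.

### The arm

A 7-joint arm with a two-finger parallel gripper is mounted at the origin on the work surface. World frame = base frame: x ahead of the robot, y to its left, z up, the work surface at z = 0. Lengths are in m, angles in rad, forces in N, time in s.
With the tool pointing down it reaches from about 0.425 to 0.925 m from the base axis. Payload 6.8 kg.
Tool frame: the origin (TCP) lies at the very end of the fingers, on their centre line; the grasp point (between the pads) lies 19 mm behind it (r.tcp_to_grasp is the distance from the TCP to the grasp point, in m); z points along the fingers, y is the line along which they close (so a half turn about z gives the same grasp; the last joint's range is limited). The gripper opens to 85 mm and grips with 20 to 120 N. Pads are 22 mm wide; open, the fingers measure 114 mm over their backs; the gripper's body (76 mm by 85 mm) begins 54 mm behind the grasp point. The pads swing forward as they close: fully open they stand 13 mm farther back than shut.
Start: joints at [1.039, 0.477, 0.022, 1.555, -0.011, 1.109, -0.083], TCP at [0.278, -0.615, 0.231] pointing down, gripper open.
Joint ranges: [-2.96, 2.96], [-0.34, 2.1], [-1.41, 1.46], [0.24, 2.44], [-1.37, 4.51], [0.17, 1.92], [-2.96, 2.96]. Speed limits (rad/s): [2.39, 2.39, 3.14, 3.14, 3.14, 3.14, 3.14].

### API

Orientations are given as a rotation vector (axis times angle).
In Python, from bench import r gives the robot as it stands.
- The arm moves only by the tool step_arm, never from a script. Its argument "moves" is a list of rows, each a list of 7 numbers: the shift along the tool's x, y, z in mm, then the turn, a rotation vector about the tool's x, y, z in rad, then the finger opening in mm, from 0 to 85.4. A call has 1 to 8 rows; each row is the pose to reach, as a shift and turn from the pose commanded when the call began, along the tool's axes at that moment; what a row does not reach only later rows make up. A row lasts 1/10 s, in which the tool goes at most 50 mm and 8.59 degrees, less where a joint would pass 70% of its speed; a pose out of reach is approached as far as the arm can. A call with a gripper value outside its range is refused whole. The fingers move at their own pace and stop on an object; "grip_force" is the grip in N (left out, the last holds). Time passes only in rows, so rows that repeat a pose let the fingers close. It gives the time, the measured TCP pose, the force, the opening and the grip force at its end, in the units of the state.
- r.get_obs(): the state, without advancing time (a new reading comes with each control period).
- r.grab_frame(name): name is "scene" or "top" or "wrist"; returns a dict with "image" (420x560x3 uint8, red, green, blue), "depth" (420x560 float32, m along the optical axis (not along the pixel's ray), 0 where there is no reading), "mtx" (3x3 intrinsics, pixels), "k1" (the pictures are not rectified: a ray, as slopes to the right and down, at radius r is drawn at 1 + k1 r^2 times it, then the intrinsics apply), "rvec" (rotation vector, rad) and "tvec" (3), from world to camera coordinates, as OpenCV has them. Camera axes: x right, y down, z forward; pixel columns grow to the right and rows downward; lengths in m; the calibration is good to about 2 mm. A picture is of the moment at which its call begins.
- r.hand_in(): hands the job in; it is judged then, once.
The state is a dict: "clock": time; "joints": joint angles; "qvel": joint speeds; "tau": joint torques, N m; "tcp_pos": TCP position; "orientation": TCP orientation; "contact_force": force on the tool from outside, world axes, zero at the start; "moment": the same for the moment, N m; "grip_width": finger opening in m; "gripper_force": force on a finger pad.
Only numpy, scipy, OpenCV 4.12 (cv2) and the standard library are available. Lean on these libraries where they do the work, as an engineer would, in place of code of your own. Each camera call takes 0.05 s, during which the arm holds its last target. There are 200 camera calls.

## Working session

There is one attempt and no reset: what is moved stays moved. The work goes in short steps, Python scripts to look and compute and a tool call to move; the robot and the scene stay as the last step left them, time stands still between calls to the robot, and variables do not carry over. Pictures are saved under pics/ and viewed, at most 10 in all, crops included, and the job is handed in when it is done.

Besides the shell and the picture viewer there is one more tool, called after "Emit:" by a JSON object that holds its "fn" and its "kwargs", one argument or row to a line. step_arm: Moves the arm, as the interface text tells. Its arguments: {"type":"object","properties":{"moves":{"type":"array","items":{"type":"array","items":{"type":"number"}}},"grip_force":{"type":"number"}},"required":["moves"]}

```bash
mkdir -p pics
cat > h.py <<'E'
import numpy as np, cv2
from bench import r
def cloud(f):
    h,w=f["depth"].shape; K=f["mtx"]
    u,v=np.meshgrid(np.arange(w),np.arange(h))
    xd=(u-K[0,2])/K[0,0]; yd=(v-K[1,2])/K[1,1]
    x,y=xd.copy(),yd.copy()
    for _ in range(8):
        s=1+f["k1"]*(x*x+y*y); x,y=xd/s,yd/s
    d=f["depth"]; P=np.stack([x*d,y*d,d],-1)
    R=cv2.Rodrigues(np.array(f["rvec"],float))[0]
    W=(P-np.array(f["tvec"]).reshape(3))@R
    W[d==0]=np.nan
    return W
def save(f,n): cv2.imwrite("pics/"+n,cv2.cvtColor(f["image"],cv2.COLOR_RGB2BGR))
E
python3 - <<'E'
from h import *
for n in("scene","top"):
    f=r.grab_frame(n); save(f,n+"0.png"); np.savez(n+"0.npz",W=cloud(f),im=f["image"])
o=r.get_obs(); print(o["clock"],o["tcp_pos"],o["orientation"],o["contact_force"],o["grip_width"])
E
```

```text
0.1 [ 0.27733674 -0.61480466  0.23043849] [-3.06976689e+00 -6.60442958e-01  7.15445313e-04] [-0.67486094  0.38019445 -0.65014356] 0.08559501979651661
```

View pics/scene0.png

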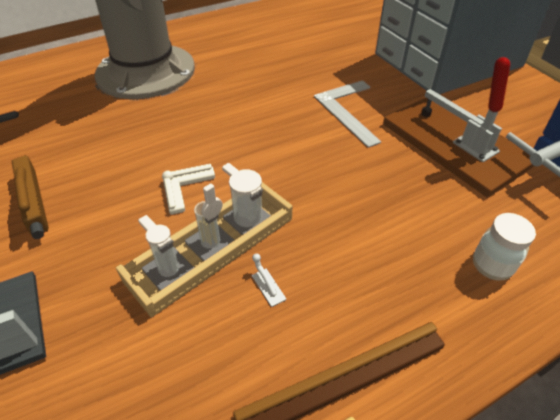

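View pics/top0.png

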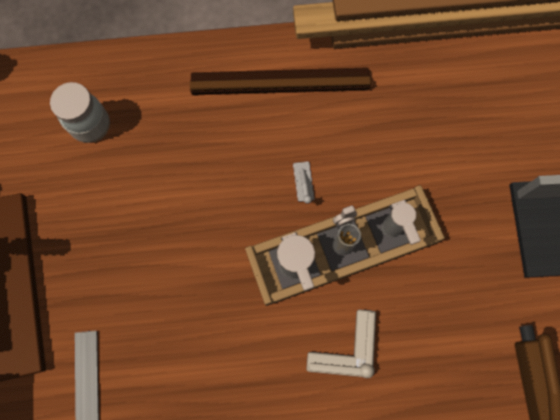

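The scene view shows the fat tube at (246,195), the open slim one at (208,220) with its cap standing up, and the spare at (160,245). In the top view the fat cap is at (296,254) with its tab at (306,285), the open tube at (348,236) with its cap at (345,215), and the spare at (404,215).

Run:
```python
from h import *
d=np.load("top0.npz");W=d["W"];im=d["im"].astype(int)
white=(im.min(-1)>110)&(im.max(-1)-im.min(-1)<90)&(W[...,2]>0.075)
n,L,st,c=cv2.connectedComponentsWithStats(white.astype(np.uint8))
for i in range(1,n):
    if st[i,4]>15:
        p=W[L==i]; print(c[i].round(),st[i,4],np.nanmedian(p,0).round(4),np.nanmin(p,0).round(3),np.nanmax(p,0).round(3))
for nm,(u,v) in dict(fat=(296,254),spare=(404,215),fattab=(306,284),sptab=(411,238),open=(345,215)).items(): print(nm,W[v,u].round(4))
def disc(u0,v0,rad):
    m=np.zeros(white.shape,np.uint8); cv2.circle(m,(u0,v0),rad,1,-1)
    m=(m>0)&(W[...,2]>0.088)&(W[...,2]<0.105)
    o=cv2.morphologyEx(m.astype(np.uint8),cv2.MORPH_OPEN,cv2.getStructuringElement(cv2.MORPH_ELLIPSE,(15,15)))>0
    t=m&~cv2.dilate(o.astype(np.uint8),np.ones((5,5),np.uint8)).astype(bool)
    q=W[m][:,:2].astype(np.float32)
    return W[o].mean(0),W[t].mean(0) if t.any() else None,cv2.minEnclosingCircle(W[o][:,:2].astype(np.float32)),o.sum(),t.sum()
print(disc(296,254,45));print(disc(404,215,30))
p=W[195:236,325:370].reshape(-1,3); p=p[p[:,2]>0.098]; print("open",len(p),p.mean(0),p.min(0),p.max(0))
d=np.load("scene0.npz");S=d["W"]; p=S[175:215,195:225].reshape(-1,3);p=p[(p[:,2]>0.1)&(p[:,2]<.2)]
print("scene open",len(p),p.mean(0),p.min(0),p.max(0))
for z in np.arange(.095,.16,.01):
    q=p[abs(p[:,2]-z)<.005]
    if len(q): print(z,q.mean(0).round(4))
```

```text
[ 69. 100.] 1106 [0.7983 0.3021 0.0849] [0.771 0.275 0.081] [0.827 0.329 0.089]
[550. 179.] 143 [ 0.6169 -0.3388  0.0873] [ 0.611 -0.352  0.085] [ 0.623 -0.325  0.091]
[405. 219.] 669 [ 0.5822 -0.137   0.0963] [ 0.548 -0.15   0.09 ] [ 0.607 -0.119  0.1  ]
[348. 210.] 59 [ 0.5874 -0.0561  0.1463] [ 0.583 -0.063  0.143] [ 0.592 -0.05   0.148]
[341. 219.] 84 [ 0.5832 -0.0492  0.1167] [ 0.579 -0.062  0.11 ] [ 0.589 -0.042  0.128]
[297. 257.] 1294 [0.5464 0.008  0.0965] [ 0.503 -0.013  0.09 ] [0.577 0.034 0.1  ]
fat [0.5483 0.0097 0.0966]
spare [ 0.5854 -0.1351  0.0963]
fattab [0.5092 0.0011 0.0957]
sptab [ 0.5543 -0.1391  0.0971]
open [ 0.5822 -0.0524  0.1417]
(array([0.5479244 , 0.01050975, 0.09654543]), array([0.52649958, 0.00455033, 0.09569842]), ((0.5484474897384644, 0.010535112582147121), 0.024388538673520088), np.int64(1019), np.int64(233))
(array([ 0.58817884, -0.13500241,  0.09625875]), array([ 0.56017589, -0.13875869,  0.09565458]), ((0.5877799391746521, -0.13451237976551056), 0.017598168924450874), np.int64(426), np.int64(207))
open 300 [ 0.58468833 -0.0547382   0.12476226] [ 0.57849456 -0.07101305  0.09825555] [ 0.59382202 -0.04084895  0.14840848]
scene open 437 [ 0.59063989 -0.05986747  0.12412376] [ 0.58303034 -0.07464711  0.10020932] [ 0.59594471 -0.0436969   0.14967927]
0.105 [ 0.5905 -0.0569  0.1054]
0.11499999999999999 [ 0.5912 -0.0608  0.1151]
0.12499999999999999 [ 0.5907 -0.0608  0.124 ]
0.13499999999999998 [ 0.5907 -0.0601  0.1351]
0.14499999999999996 [ 0.5899 -0.0601  0.1462]
```

Emit:
{"fn": "step_arm", "kwargs": {
  "moves": [
    [544,-376,30,0,0,0.155,0],
    [544,-376,30,0,0,0.155,0],
    [544,-376,30,0,0,0.155,0],
    [544,-376,30,0,0,0.155,0],
    [544,-376,30,0,0,0.155,0],
    [544,-376,30,0,0,0.155,0],
    [544,-376,30,0,0,0.155,0],
    [544,-376,30,0,0,0.155,0]
  ],
  "grip_force": 20
}}

```text
clock: 0.9
tcp_pos: [0.4843, -0.2711, 0.2129]
orientation: [-3.113, -0.421, 0.0]
contact_force: [0.5, -0.7, -0.2]
grip_width: 0.0
gripper_force: 0.0
```

```bash
cat >> h.py <<'E'
X=np.array([.964,.265]);Y=np.array([-.265,.964])
HS=np.array([.5845,-.0577]);HF=np.array([.572,.0171])
def rel():
    from scipy.spatial.transform import Rotation as Ro
    o=r.get_obs();p=o["tcp_pos"];R=Ro.from_rotvec(o["orientation"])
    print("t",round(o["clock"],2),"yaw",np.degrees(np.arctan2(*R.as_matrix()[1::-1,0])).round(2),"z axis",R.as_matrix()[:,2].round(3),"grip",round(o["grip_width"],4),"F",o["contact_force"].round(1))
    for n,H in(("slim",HS),("fat",HF)): d=p[:2]-H; print(n,"xr,yr,z mm",(1000*np.array([d@X,d@Y,p[2]])).round(1))
    for n,H in(("slim",HS),("fat",HF)):
        T=np.array([*(H),.09]); M=R.as_matrix().T; print(n,"hinge in tool mm",(1000*M@(T-p)).round(1))
E
python3 -c "
from h import *;rel()"
```

```text
t 0.9 yaw 15.39 z axis [-0.  0. -1.] grip 0.0 F [ 0.5 -0.7 -0.2]
slim xr,yr,z mm [-153.2 -179.2  212.9]
fat xr,yr,z mm [-160.9 -254.6  212.9]
slim hinge in tool mm [ 153.3 -179.1  122.9]
fat hinge in tool mm [ 161.1 -254.6  122.9]
```

Emit:
{"fn": "step_arm", "kwargs": {
  "moves": [
    [193,-179,33,0,0,0,0],
    [193,-179,33,0,0,0,0],
    [193,-179,33,0,0,0,0],
    [193,-179,33,0,0,0,0],
    [193,-179,33,0,0,0,0],
    [193,-179,33,0,0,0,0],
    [193,-179,33,0,0,0,0],
    [193,-179,33,0,0,0,0]
  ]
}}

```text
clock: 1.7
tcp_pos: [0.6217, -0.0505, 0.1797]
orientation: [3.113, 0.42, -0.002]
contact_force: [0.9, -0.2, 0.4]
grip_width: 0.0003
gripper_force: 0.0
```

```bash
python3 -c "
from h import *;rel();f=r.grab_frame('scene');save(f,'s1.png')"
```

```text
t 1.7 yaw 15.36 z axis [-0.001 -0.001 -1.   ] grip 0.0003 F [ 0.9 -0.2  0.4]
slim xr,yr,z mm [ 37.7  -2.9 179.7]
fat xr,yr,z mm [ 30.  -78.3 179.7]
slim hinge in tool mm [-37.6  -2.9  89.8]
fat hinge in tool mm [-29.9 -78.4  89.7]
```

View pics/s1.png

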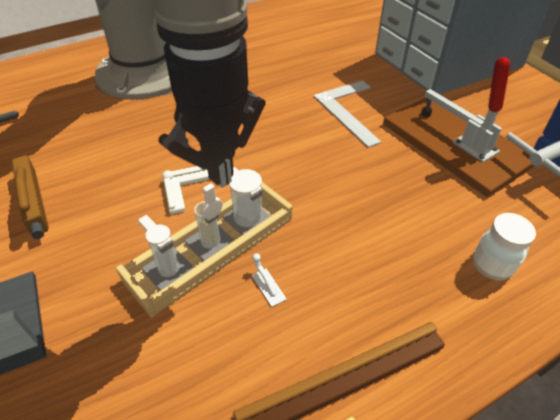

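The fingertips at (225,178) hang just behind the open slim cap at (208,195), with room to go down.

Emit:
{"fn": "step_arm", "kwargs": {
  "moves": [
    [2,-3,30,0,0,0,0],
    [2,-3,57,0,0,0,0],
    [2,-3,57,0,0,0,0],
    [-15,-3,57,0,0,0,0],
    [-25,-3,57,0,0,0,0],
    [-35,-3,57,0,0,0,0],
    [-45,-3,57,0,0,0,0],
    [-55,-3,62,0,0,0,0]
  ]
}}

```text
clock: 2.55
tcp_pos: [0.5687, -0.0614, 0.1193]
orientation: [3.113, 0.42, 0.004]
contact_force: [1.4, 0.1, 0.7]
grip_width: 0.0002
gripper_force: 0.3
```

```bash
python3 -c "
from h import *;rel()"
```

```text
t 2.55 yaw 15.38 z axis [ 0.003 -0.    -1.   ] grip 0.0002 F [1.4 0.1 0.7]
slim xr,yr,z mm [-16.2   0.6 119.3]
fat xr,yr,z mm [-24.  -74.8 119.3]
slim hinge in tool mm [16.1  0.6 29.3]
fat hinge in tool mm [ 23.9 -74.8  29.3]
```

Now down onto the disc, pressing slightly past level, then up.

Emit:
{"fn": "step_arm", "kwargs": {
  "moves": [
    [-3,0,6,0,0,0,0],
    [-5,0,12,0,0,0,0],
    [-5,0,17,0,0,0,0],
    [-5,0,21,0,0,0,0],
    [-5,0,23,0,0,0,0],
    [-5,0,24,0,0,0,0],
    [-5,0,24,0,0,0,0]
  ]
}}

```text
clock: 3.25
tcp_pos: [0.5635, -0.0621, 0.0966]
orientation: [3.113, 0.421, -0.002]
contact_force: [-11.1, 0.6, 28.8]
grip_width: 0.0002
gripper_force: 14.3
```

```bash
python3 -c "
from h import *;rel()"
```

```text
t 3.25 yaw 15.4 z axis [-0.001 -0.001 -1.   ] grip 0.0002 F [-11.1   0.6  28.8]
slim xr,yr,z mm [-21.4   1.3  96.6]
fat xr,yr,z mm [-29.1 -74.1  96.6]
slim hinge in tool mm [21.4  1.3  6.6]
fat hinge in tool mm [ 29.2 -74.2   6.6]
```

Emit:
{"fn": "step_arm", "kwargs": {
  "moves": [
    [0,0,-20,0,0,0,0],
    [0,0,-50,0,0,0,40],
    [-15,-35,-60,0,0,0,50],
    [-35,-74,-60,0,0,0,50],
    [-35,-74,-60,0,0,0,50],
    [-35,-74,-60,0,0,0,50]
  ]
}}

```text
clock: 3.85
tcp_pos: [0.5102, 0.0008, 0.1541]
orientation: [3.113, 0.425, 0.0]
contact_force: [0.6, -1.3, -0.4]
grip_width: 0.0495
gripper_force: 0.0
```

```bash
python3 -c "
from h import *;rel();f=r.grab_frame('top');save(f,'t2.png');W=cloud(f)
p=W[190:265,325:375].reshape(-1,3);print(np.nanpercentile(p[:,2],[90,97,99.5]))
f=r.grab_frame('scene');save(f,'s2.png')"
```

```text
t 3.85 yaw 15.54 z axis [ 0.  0. -1.] grip 0.0495 F [ 0.6 -1.3 -0.4]
slim xr,yr,z mm [-56.2  76.  154.1]
fat xr,yr,z mm [-63.9   0.6 154.1]
slim hinge in tool mm [55.9 76.2 64.2]
fat hinge in tool mm [63.9  0.8 64.2]
[0.57591825 0.57953375 0.58193865]
```

View pics/s2.png

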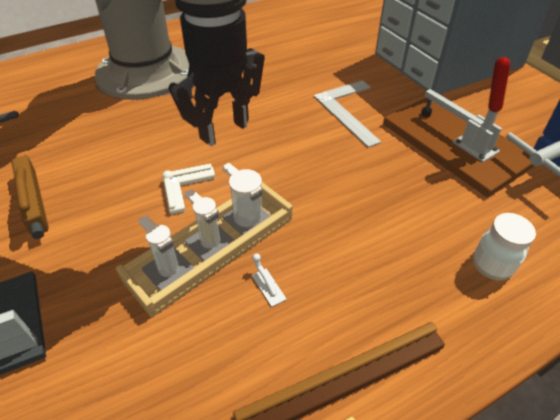

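The slim cap at (206,207) is now shut, and the open fingers straddle the fat cap's tab at (232,170). Down and pinch.

Emit:
{"fn": "step_arm", "kwargs": {
  "moves": [
    [0,1,35,0,0,0,50],
    [0,1,65,0,0,0,50],
    [0,1,72,0,0,0,50],
    [0,1,72,0,0,0,30],
    [0,1,72,0,0,0,10],
    [0,1,72,0,0,0,10],
    [0,1,72,0,0,0,10],
    [0,1,72,0,0,0,10]
  ],
  "grip_force": 25
}}

```text
clock: 4.75
tcp_pos: [0.5119, -0.0015, 0.0833]
orientation: [3.113, 0.42, 0.005]
contact_force: [0.9, -2.5, 1.6]
grip_width: 0.0126
gripper_force: 27.1
```

```bash
python3 -c "
from h import *;rel();print(r.get_obs()['gripper_force'])"
```

```text
t 4.75 yaw 15.36 z axis [ 0.003 -0.    -1.   ] grip 0.0126 F [ 0.9 -2.5  1.6]
slim xr,yr,z mm [-55.1  73.4  83.3]
fat xr,yr,z mm [-62.9  -2.   83.3]
slim hinge in tool mm [55.2 73.4 -6.5]
fat hinge in tool mm [62.9 -2.  -6.5]
27.080305516719818
```

Emit:
{"fn": "step_arm", "kwargs": {
  "moves": [
    [0,0,-6,0,0,0,10],
    [1,0,-11,0,0,0,10],
    [4,0,-21,0,0,0,10],
    [8,0,-31,0,0,0,10],
    [15,0,-40,0,0,0,10],
    [20,0,-46,0,0,0,10],
    [20,0,-46,0,0,0,10]
  ]
}}

```text
clock: 5.45
tcp_pos: [0.5303, 0.0036, 0.1292]
orientation: [3.112, 0.42, -0.0]
contact_force: [-0.3, -5.7, 0.9]
grip_width: 0.0132
gripper_force: 24.9
```

```bash
python3 -c "
from h import *;rel();f=r.grab_frame('scene');cv2.imwrite('pics/s3.png',cv2.resize(f['image'][60:280,120:340,::-1],(600,600)))"
```

```text
t 5.45 yaw 15.38 z axis [-0.    -0.001 -1.   ] grip 0.0132 F [-0.3 -5.7  0.9]
slim xr,yr,z mm [-36.   73.5 129.2]
fat xr,yr,z mm [-43.8  -2.  129.2]
slim hinge in tool mm [36.  73.4 39.2]
fat hinge in tool mm [43.8 -2.  39.1]
```

View pics/s3.png

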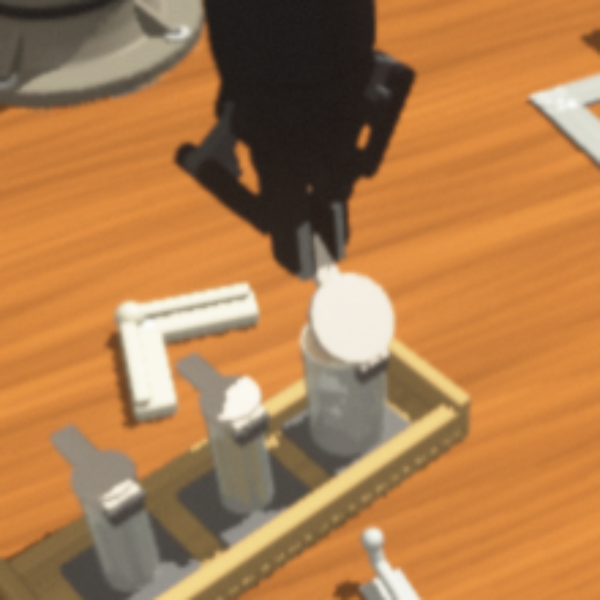

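The crop shows the fat cap lifted to about 45°, at (350,318), with its tab still held at (325,265).

Emit:
{"fn": "step_arm", "kwargs": {
  "moves": [
    [0,0,0,0,0,0,40],
    [0,0,0,0,0,0,40],
    [0,0,0,0,0,0,40],
    [-25,0,0,0,0,0,40],
    [-50,0,0,0,0,0,0],
    [-55,-2,9,0,0,0,0],
    [-55,-2,9,0,0,0,0],
    [-55,-2,9,0,0,0,0]
  ]
}}

```text
clock: 6.3
tcp_pos: [0.4772, -0.0079, 0.1192]
orientation: [-3.113, -0.422, -0.001]
contact_force: [-0.1, -0.0, 0.8]
grip_width: -0.0001
gripper_force: 0.0
```

```bash
python3 -c "
from h import *;rel();f=r.grab_frame('scene');cv2.imwrite('pics/s4.png',cv2.resize(f['image'][60:280,120:340,::-1],(600,600)))"
```

```text
t 6.3 yaw 15.45 z axis [ 0.001  0.    -1.   ] grip -0.0001 F [-0.1 -0.   0.8]
slim xr,yr,z mm [-90.2  76.5 119.2]
fat xr,yr,z mm [-98.    1.1 119.2]
slim hinge in tool mm [90.1 76.6 29.2]
fat hinge in tool mm [98.   1.2 29.3]
```

View pics/s4.png

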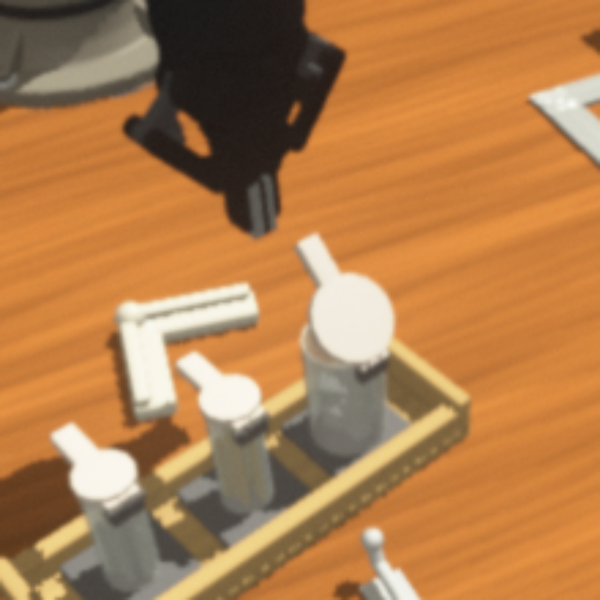

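The cap stays half open at (350,318) and the closed fingers at (255,215) are in front of it. Now push forward.

Emit:
{"fn": "step_arm", "kwargs": {
  "moves": [
    [30,0,0,0,0,0,0],
    [45,0,0,0,0,0,0],
    [55,0,0,0,0,0,0],
    [65,0,0,0,0,0,0],
    [75,0,0,0,0,0,0],
    [85,0,0,0,0,0,0],
    [93,0,0,0,0,0,0],
    [93,0,0,0,0,0,0]
  ]
}}

```text
clock: 7.15
tcp_pos: [0.5668, 0.0166, 0.1191]
orientation: [-3.113, -0.421, -0.001]
contact_force: [0.7, -0.2, 0.1]
grip_width: -0.0001
gripper_force: 0.0
```

Emit:
{"fn": "step_arm", "kwargs": {
  "moves": [
    [-20,0,0,0,0,0,0],
    [-60,0,0,0,0,0,0],
    [-90,0,-20,0,0,0,0],
    [-120,0,-60,0,0,0,0],
    [-120,0,-60,0,0,0,0],
    [-120,0,-60,0,0,0,0]
  ]
}}

```text
clock: 7.75
tcp_pos: [0.45, -0.0161, 0.1797]
orientation: [3.113, 0.42, 0.002]
contact_force: [0.7, 0.6, -0.6]
grip_width: 0.0001
gripper_force: 0.0
```

```bash
python3 -c "
from h import *;rel();f=r.grab_frame('scene');cv2.imwrite('pics/s5.png',cv2.resize(f['image'][60:280,120:340,::-1],(600,600)))
W=cloud(f);g=W-np.array([*HF,0]);m=(abs(g[...,:2]@Y)<.03)&(abs(g[...,:2]@X)<.06)&(W[...,2]>.105)&(W[...,2]<.18)
q=g[m];print(len(q))
for z in np.arange(.11,.17,.01):
  s=q[abs(q[:,2]-z)<.005]
  if len(s):print(z.round(3),(1000*np.median(s[:,:2]@X)).round(1),len(s))"
```

```text
t 7.75 yaw 15.36 z axis [ 0.002 -0.    -1.   ] grip 0.0001 F [ 0.7  0.6 -0.6]
slim xr,yr,z mm [-118.6   75.8  179.7]
fat xr,yr,z mm [-126.4    0.4  179.7]
slim hinge in tool mm [118.6  75.7  89.9]
fat hinge in tool mm [126.3   0.3  89.9]
596
0.11 10.8 105
0.12 12.2 130
0.13 13.2 142
0.14 14.3 90
0.15 16.7 49
0.16 17.5 79
0.17 14.8 1
```

View pics/s5.png

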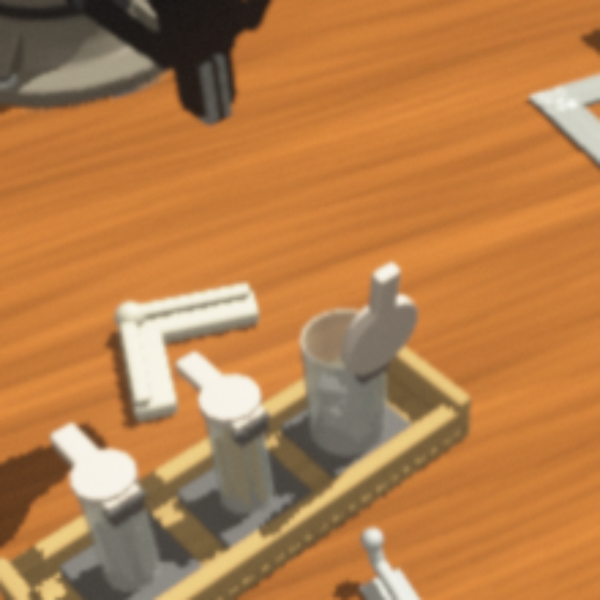

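The fat cap at (380,320) leans about 8° past upright. Both slim caps, at (230,397) and (104,474), are shut, and the gripper is clear of everything.

```bash
python3 -c "
from bench import r;print(r.hand_in())"
```

```text
the job is handed in; nothing more can be done
None
```

The job is handed in at about 7.8 s with no verdict returned: by the last picture the slim cap is shut, the fat cap stands about 8° past upright, the spare cap is still shut, and the arm is clear.

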